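Clear and open the damp chest

TASK

Someone wants to get at the clay figure in the damp chest, but two jars are standing on its lid: move both onto the low shelf, upright, continuing the row of two jars there to the left in one straight line, each close beside the next (a finger's width or so between them). Then take the lid by its handle and try it before you touch the bolt; if the bolt proves to be caught, let the lid down and draw the bolt back. Raise the lid about half-way to upright (45 degrees) and finish while still holding it there in the gripper, without knocking over or shifting anything else.

Things in the scene. Friction and masses are not known exactly. Their poses are not given: they have to be found in the camera images.
- jar_a_mid (a point): one of the two jars that stand on the lid of the chest: a white ceramic jar with a grey screw cap and a paper band, 52 mm across, 80 mm high, 0.2 to 0.36 kg. The point is its centre, 40 mm above its foot; z is its axis.
- jar_b_mid (a point): the other jar on the lid, the same in all; the point is its centre, 40 mm above its foot.
- row_1_mid (a point): right-hand jar of the two already on the shelf, the same kind as those on the lid; its centre, 40 mm above the board. It stays where it is.
- row_2_mid (a point): left-hand jar of the two already on the shelf, about 65 mm from the first; its centre, 40 mm above the board. It stays where it is; the free part of the board, for the other two, begins to its left (+y of the shelf).
- shelf: fixed low wooden shelf: one board 150 mm deep (x), 370 mm long (y), its top 90 mm above the table, open above. Origin under its middle at table height; +x points away from the robot's side, +y left along the board. The row runs along the board's centre line (x = 0).
- thumb_pot: small clay pot, 44 mm across, 40 mm high, at the left end of the shelf (about y = 155 mm of the shelf); origin under its middle. Bystander.
- chest: fixed plywood damp chest, 260 mm deep (x), 370 mm wide (y), top 120 mm above the table; origin under its middle, +x away from its front, +y to the left seen from the front. Its top is an inset lid 277 mm wide, flush with the fixed strips, 45 mm wide, on either side and the rail behind. A clay figure lies inside.
- lid (a joint): angle of the lid, 0 shut, growing as its front edge rises; stop at 1.8. It falls shut when let go. Plywood, 0.4 to 0.8 kg: the handle lifts it with 2 to 5 N if free. If the bolt is caught the lid still has play, 7 mm at the handle (0.033 rad), and then stops dead.
- lid_hinge (a point): middle of the lid's hinge line, which runs along y of the chest: chest frame x = 105 mm, y = 0, z = 122 mm. The handle swings about it.
- lid_handle (a point): middle of the lid's handle: steel bow of round bar 12 mm thick, 110 mm long along y of the chest, its bar 40 mm above the lid's top. Lid shut: chest x = -98, y = 0, z = 160 mm, that is 203 mm in front of the hinge line and 38 mm above it. The bar can turn between the fingers as the lid rises, so the gripper may stay upright.
- bolt_knob (a point): middle of the bolt's upright knob (18 mm thick, 24 mm tall, 32 to 56 mm above the lid). The bolt lies on the lid at chest x = -30 mm and slides along y with 2 to 3 N; it stays where left. Knob at chest y = -88 mm fully shot, -54 mm fully drawn back (stop), z = 164 mm; found anywhere between.
- keeper_mouth (a point): open mouth of the steel box keeper on the chest's right-hand strip, 10 mm above the lid's top, at chest x = -30, y = -148 mm; the keeper is 24 mm high. The bolt's tip, 78 mm to the right of its knob, is caught in it until the knob passes about chest y = -70 mm: hard to tell by eye, a pull on the lid tells it.
- bowl: terracotta bowl, 150 mm across, 55 mm high, on the table behind; origin at its underside. Bystander.
- spatula: steel spatula with a wooden handle, 160 mm long, lying on the table before the robot; origin at its underside. Bystander.
- tool_pot: terracotta pot 76 mm across with modelling tools standing in it, 200 mm high in all; origin at its underside. Bystander.
- roller: wooden rolling pin, 44 mm thick, 240 mm long, lying at the back; origin at its underside. Bystander.
- bust: small clay bust on a wooden base, 75 mm square, 120 mm high; origin at its underside. Bystander.
Not all that is in view belongs to the job. Leave any orange or pink look-alike of the part that bears jar_a_mid alone. What is shaped like the part that bears jar_b_mid but pink or purple is not meant.

How it is judged:
On the way, in this order (a step that is already met when the one before it is completed fails the run):
1. both jars from the lid stand released in the row on the shelf, with the lid still shut (x of jar_a_mid in the frame of shelf between -0.015 and 0.015 m and z of jar_a_mid in the frame of shelf between 0.124 and 0.136 m and y of jar_a_mid in the frame of shelf between -0.16 and 0.135 m and angle between each of jar_a_mid, jar_b_mid's own z axis and vertical below 0.1 rad and x of jar_b_mid in the frame of shelf between -0.015 and 0.015 m and z of jar_b_mid in the frame of shelf between 0.124 and 0.136 m and y of jar_b_mid in the frame of shelf between -0.16 and 0.135 m and horizontal distance between jar_a_mid and jar_b_mid below 0.084 m and horizontal distance between any of jar_a_mid, jar_b_mid and row_2_mid below 0.084 m and contact force between the fingers and jar_a below 0.2 N and contact force between the fingers and jar_b below 0.2 N and value of joint lid below 0.005 rad), for 0.2 s.
2. the lid is tried by pulling it up, with the bolt still where it was found (value of joint lid above 0.012 rad and distance of bolt_knob from where it was at the start of the episode below 0.006 m).
At the end, for the whole second after the job is handed in: The lid is still, raised 0.6 to 1.0 rad (34 to 57 degrees) and held by the fingers. Both jars stand upright, released, on the shelf board, within 15 mm of its lengthways centre line, within 84 mm (centre to centre) of each other and one of them within 84 mm of the row's second jar (x of jar_a_mid in the frame of shelf between -0.015 and 0.015 m and z of jar_a_mid in the frame of shelf between 0.124 and 0.136 m and y of jar_a_mid in the frame of shelf between -0.16 and 0.135 m and angle between each of jar_a_mid, jar_b_mid's own z axis and vertical below 0.1 rad and x of jar_b_mid in the frame of shelf between -0.015 and 0.015 m and z of jar_b_mid in the frame of shelf between 0.124 and 0.136 m and y of jar_b_mid in the frame of shelf between -0.16 and 0.135 m and horizontal distance between jar_a_mid and jar_b_mid below 0.084 m and horizontal distance between any of jar_a_mid, jar_b_mid and row_2_mid below 0.084 m and contact force between the fingers and jar_a below 0.2 N and contact force between the fingers and jar_b below 0.2 N and value of joint lid between 0.6 and 1 rad and velocity of joint lid between -0.08 and 0.08 rad/s and contact force between the fingers and lid above 1 N and contact force between each of jar_a, jar_b and lid below 0.1 N); the arm keeps its last pose, push and grip.
It fails at once if a jar of the old row or the thumb pot on the shelf, or another bystander on the table, is shifted (12 to 50 mm) or a jar is tipped over (distance of any of row_1_mid, row_2_mid from where it was at the start of the episode above 0.012 m or distance of thumb_pot from where it was at the start of the episode above 0.015 m or distance of any of bowl, spatula, tool_pot, bust from where it was at the start of the episode above 0.03 m or distance of roller from where it was at the start of the episode above 0.05 m or angle between any of jar_a_mid, jar_b_mid's own z axis and vertical above 0.6 rad).
It also fails if it takes over 72 s, if anything falls off the work surface, if the arm or the gripper's body presses on something with over 40 N, if the wrist force passes 120 N, or if a joint passes its speed limit or range.

ROBOT

A 6-joint arm with a two-finger parallel gripper is mounted at the origin on the work surface. World frame = base frame: x ahead of the robot, y to its left, z up, the work surface at z = 0. Lengths are in m, angles in rad, forces in N, time in s.
With the tool pointing down it reaches from about 0.375 to 0.975 m from the base axis. Payload 3.8 kg.
Tool frame: the origin (TCP) lies on the mounting face of the last link; the fingertips stand 173 mm ahead of it and the grasp point (between the pads) lies 155 mm ahead of it; z points along the fingers, y is the line along which they close (so a half turn about z gives the same grasp; the last joint's range is limited). The gripper opens to 85 mm and grips with 20 to 120 N. Pads are 22 mm wide; open, the fingers measure 114 mm over their backs; the gripper's body (76 mm by 85 mm) begins 54 mm behind the grasp point. The pads swing forward as they close: fully open they stand 13 mm farther back than shut.
Start: joints at [1.092, 0.264, 1.604, -0, 1.274, -0.037], TCP at [0.289, 0.61, 0.405] pointing down, gripper open.
Joint ranges: [-2.63, 2.63], [-0.94, 2.18], [0.31, 2.57], [-1.31, 4.45], [0, 2.66], [-2.55, 2.55]. Speed limits (rad/s): [2.57, 2.57, 3.14, 3.14, 3.14, 3.14].

INTERFACE

Orientations are given as a rotation vector (axis times angle).
In Python, from workcell import bot gives the robot as it stands.
- The arm moves only by the tool drive_tool, never from a script. Its argument "increments" is a list of rows, each an object with "delta_pos": the shift along the tool's x, y, z in mm, a list of three; "turn": the turn about the tool's z in rad; "jaw": the opening, from -1 (shut) to 1 (fully open). A call has 1 to 8 rows; each row shifts and turns the commanded pose from where the row before left it, along the tool's axes as they then stand; what a row does not reach is not made up. A row lasts 1/12 s, in which the tool goes at most 41.7 mm and 7.16 degrees, less where a joint would pass 70% of its speed; a pose out of reach is approached as far as the arm can. A call is refused whole if a number of a shift passes 41.7 or a number of a turn 0.125, either way. A call with a gripper value outside its range is refused whole. The fingers move at their own pace and stop on an object; "grip_force" is the grip in N (left out, the last holds). Time passes only in rows, so rows that do not move let the fingers close. It gives the time, the measured TCP pose, the force, the opening and the grip force at its end, in the units of the state.
- bot.read_state(): the state, without advancing time (a new reading comes with each control period).
- bot.read_camera(name): name is "side" or "top" or "wrist"; returns a dict with "pixels" (384x512x3 uint8, red, green, blue), "fovy" (degrees; the focal length in pixels is half the picture's height over the tangent of half this angle, whatever the lens; pixels are square), "cx", "cy" (the principal point, pixels), "camera_from_world" (4x4, takes a point from world to camera coordinates); the wrist camera has in their place "hand_eye" (4x4, takes a point from camera to tool coordinates, whose origin is the TCP and whose axes are the flange's). Camera axes: x right, y down, z forward; pixel columns grow to the right and rows downward; lengths in m; the calibration is good to about 2 mm. The wrist camera is an equidistant fisheye: a pixel r from the principal point sees the ray r / f radians off the axis. A picture is of the moment at which its call begins: read the wrist's pose just before it. There is no depth.
- bot.finish_job(): hands the job in; it is judged then, once.
The state is a dict: "time": time; "q": joint angles; "joint_vel": joint speeds; "joint_torque": joint torques, N m; "tool_pos": TCP position; "tcp_rot": TCP orientation; "wrist_force": force on the tool from outside, world axes, zero at the start; "torque": the same for the moment, N m; "width": opening from 0.0 (shut) to 1.0 (fully open); "grip_force": force on a finger pad.
Only numpy, scipy, OpenCV 4.12 (cv2) and the standard library are available. Lean on these libraries where they do the work, as an engineer would, in place of code of your own. Each camera call takes 0.05 s, during which the arm holds its last target. There are 200 camera calls.

## Working session

There is one attempt and no reset: what is moved stays moved. The work goes in short steps, Python scripts to look and compute and a tool call to move; the robot and the scene stay as the last step left them, time stands still between calls to the robot, and variables do not carry over. Pictures are saved under pics/ and viewed, at most 10 in all, crops included, and the job is handed in when it is done.

Besides the shell and the picture viewer there is one more tool, called after "Request:" as name(argument=value, ...), one argument or row to a line, values as JSON. drive_tool: Moves the arm, as the interface text tells. Its arguments: {"type":"object","properties":{"increments":{"type":"array"},"grip_force":{"type":"number"}},"required":["increments"]}

```bash
mkdir -p pics; cat > h.py <<'E'
import numpy as np, cv2
from scipy.spatial.transform import Rotation as R
from workcell import bot
def save(n,c): cv2.imwrite(f'pics/{n}.png',c['pixels'][:,:,::-1])
def f(c): return c['pixels'].shape[0]/2/np.tan(np.radians(c['fovy'])/2)
def ray(c,u,v,s=None):
    if 'hand_eye' in c:
        d=np.array([u-c['cx'],v-c['cy']]);r=np.hypot(*d);t=r/f(c)
        k=np.array([*(d/max(r,1e-9)*np.sin(t)),np.cos(t)])
        H=c['hand_eye'];Rw=R.from_rotvec(s['tcp_rot']).as_matrix()
        return Rw@H[:3,3]+s['tool_pos'],Rw@H[:3,:3]@k
    T=np.linalg.inv(c['camera_from_world'])
    return T[:3,3],T[:3,:3]@np.array([(u-c['cx'])/f(c),(v-c['cy'])/f(c),1])
def plane(c,u,v,z,s=None):
    o,d=ray(c,u,v,s);return o+d*(z-o[2])/d[2]
def tri(*rs):
    A=0;b=0
    for o,d in rs:
        d=d/np.linalg.norm(d);P=np.eye(3)-np.outer(d,d);A=A+P;b=b+P@o
    p=np.linalg.solve(A,b)
    return p,[np.linalg.norm(np.cross(p-o,d/np.linalg.norm(d))) for o,d in rs]
def proj(c,p,s=None):
    if 'hand_eye' in c:
        q=R.from_rotvec(s['tcp_rot']).as_matrix().T@(np.array(p)-s['tool_pos'])
        H=np.linalg.inv(c['hand_eye']);q=H[:3,:3]@q+H[:3,3];r=np.hypot(q[0],q[1]);k=np.arctan2(r,q[2])*f(c)/r
        return c['cx']+q[0]*k,c['cy']+q[1]*k
    T=c['camera_from_world'];q=T[:3,:3]@p+T[:3,3]
    return q[0]/q[2]*f(c)+c['cx'],q[1]/q[2]*f(c)+c['cy']
E
cat > a.py <<'E'
from h import *
s=bot.read_state();print(s)
ims=[]
for n in ('side','top'):
    c=bot.read_camera(n);save(n+'0',c);np.save(n+'0.npy',c,allow_pickle=True)
    print(n,c['fovy'],c['cx'],c['cy'],np.linalg.inv(c['camera_from_world']).round(3).tolist())
    cv2.imwrite(f'pics/{n}0b.png',cv2.resize(c['pixels'][:,:,::-1],(800,600),interpolation=cv2.INTER_CUBIC))
E
python3 a.py
```

```text
{'time': 0.0, 'q': array([ 1.09211517e+00,  2.64753041e-01,  1.60541419e+00,  9.39488634e-06,
        1.27369733e+00, -3.69003006e-02]), 'joint_vel': array([ 0.00050076,  0.00075311, -0.00045589,  0.00272623, -0.00161449,
        0.00024229]), 'joint_torque': array([ 1.88696422e-04, -5.15109873e+01, -3.67322695e+01, -9.68697327e-05,
        1.26887381e-02, -1.33928367e-06]), 'tool_pos': array([0.28843217, 0.60987712, 0.40333996]), 'tcp_rot': array([-0.68819326, -3.06468417,  0.00344654]), 'wrist_force': array([0.39981004, 0.21790953, 0.32631927]), 'torque': array([ 0.02382063, -0.00977487,  0.02924146]), 'grip_force': 0.0, 'width': 1.001008693652028}
side 53.10330816798118 257.39438666378993 193.49882719336458 [[0.994, -0.057, 0.093, 0.462], [-0.11, -0.566, 0.817, -1.005], [0.006, -0.822, -0.569, 0.833], [0.0, 0.0, 0.0, 1.0]]
top 57.092680487816246 255.66297980823083 187.54789626683313 [[-0.081, -0.972, 0.22, 0.308], [-0.997, 0.08, -0.014, 0.004], [-0.004, -0.22, -0.975, 1.196], [0.0, 0.0, 0.0, 1.0]]
```

View pics/side0b.png

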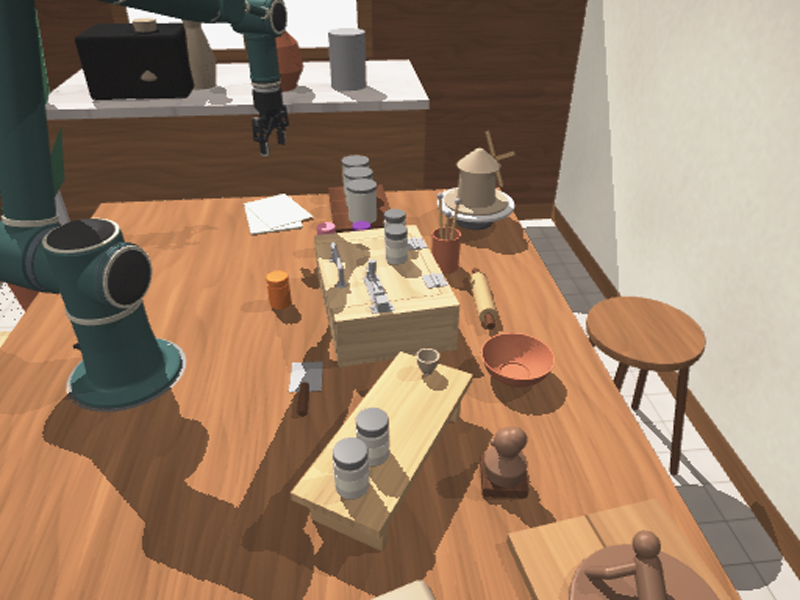

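View pics/top0b.png

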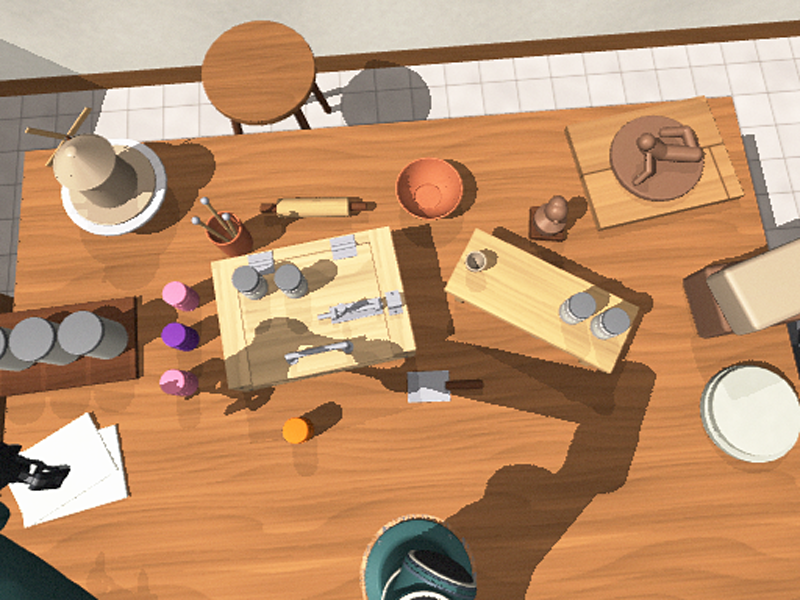

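The pictures (800-wide) show these things:
- **Lid jars:** two white, grey-capped jars on the lid, at top (248,282) and (290,280), and side (396,245) and (395,222).
- **Row jars:** on the shelf at top (577,306) and (610,321).
- **Look-alikes:** pink and purple jars at top (180,295), (180,336) and (180,382), and an orange one at (297,430). Three grey jars stand on a dark shelf at the left.

Only the two white jars on the chest lid fit the description. I'll confirm that in a crop.

```bash
cat > b.py <<'E'
from h import *
out=np.zeros((600,800,3),np.uint8)
for (n,x,y,i,j) in (('top',130,140,0,0),('top',280,140,0,1),('side',195,125,1,0),('side',185,215,1,1)):
    im=np.load(n+'0.npy',allow_pickle=True).item()['pixels'][y:y+100,x:x+133,::-1] if not (n=='side' and j==1) else np.load(n+'0.npy',allow_pickle=True).item()['pixels'][y:y+140,x:x+133,::-1][:100] 
    out[i*300:i*300+300,j*400:j*400+399]=cv2.resize(im,None,fx=3,fy=3,interpolation=cv2.INTER_CUBIC)
cv2.imwrite('pics/crop1.png',out)
E
python3 b.py
```

```text
(no output)
```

View pics/crop1.png

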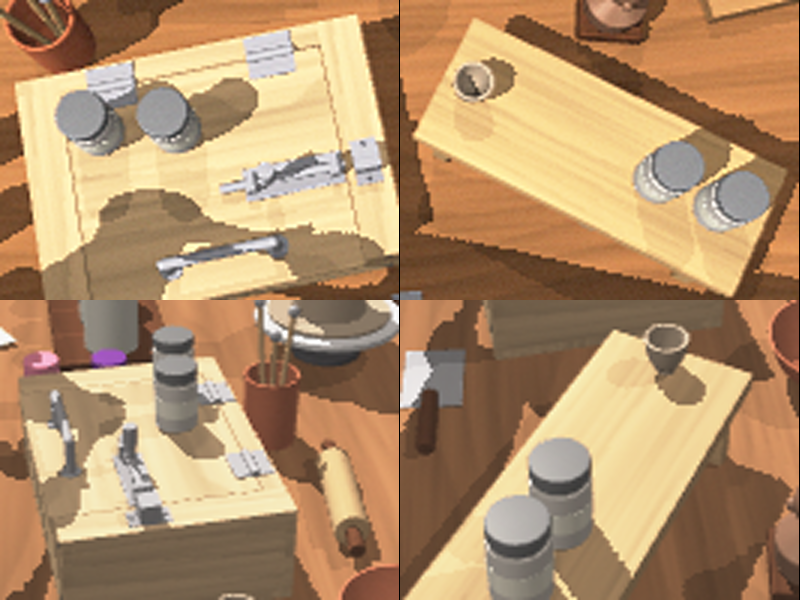

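The crop confirms the two white, grey-capped jars on the lid. In the 800x600 crop their caps are at (85,115) and (167,113) in the top view, and (172,341) and (175,369) in the side view. The row jars' caps are at (677,166) and (740,196). Next I triangulate these points.

```bash
cat > c.py <<'E'
from h import *
T=np.load('top0.npy',allow_pickle=True).item();S=np.load('side0.npy',allow_pickle=True).item()
def tl(u,v): return 130+u/3,140+v/3
def tr(u,v): return 280+(u-400)/3,140+v/3
def sl(u,v): return 195+u/3,125+(v-300)/3
def sr(u,v): return 185+(u-400)/3,215+(v-300)/3
for n,t,s in (('jL',tl(85,115),sl(172,341)),('jR',tl(167,113),sl(175,369)),('r2',tr(677,166),sr(560,461)),('r1',tr(740,196),sr(519,518)),('knob',tl(262,178),sl(129,430)),('handle',tl(224,251),sl(62,426)),('keeper',tl(366,150),sl(146,505)),('pot',tr(474,80),sr(667,340))):
    p,e=tri(ray(T,*t),ray(S,*s));print(n,p.round(3),np.round(e,4))
for n,z,t in (('jL',.202,tl(85,115)),('jR',.202,tl(167,113)),('r2',.17,tr(677,166)),('r1',.17,tr(740,196)),('handle',.165,tl(224,251))): print(n,plane(T,*t,z).round(3))
C=np.array([plane(T,u/1.5625,v/1.5625,.12) for u,v in ((211,263),(388,228),(414,352),(228,388))]);print('chest',C.round(3),C.mean(0))
S_=np.array([plane(T,*tr(u,v),.09) for u,v in ((415,135),(475,20),(785,170),(730,297))]);print('shelf',S_.round(3),S_.mean(0))
for P in (C,S_): print(np.linalg.norm(np.diff(np.vstack([P,P[:1]]),axis=0),axis=1).round(3))
def yaw(d): return np.arctan2(-d[0],d[1]) # yaw of frame whose +y is d
print('yaw chest',yaw(C[0]-C[1]),yaw(C[3]-C[2]),'shelf',yaw(S_[0]-S_[3]),yaw(S_[1]-S_[2]))
E
python3 c.py
```

```text
jL [0.587 0.273 0.191] [0.0009 0.0009]
jR [0.581 0.192 0.195] [0.0015 0.0015]
r2 [ 0.49  -0.355  0.165] [0.0018 0.0018]
r1 [ 0.455 -0.411  0.167] [0.0021 0.0021]
knob [0.518 0.106 0.166] [0.0044 0.0044]
handle [0.447 0.149 0.151] [0.0006 0.0006]
keeper [0.536 0.    0.138] [0.0036 0.0036]
pot [ 0.604 -0.17   0.127] [0.0011 0.0011]
jL [0.583 0.27  0.202]
jR [0.578 0.19  0.202]
r2 [ 0.487 -0.353  0.17 ]
r1 [ 0.452 -0.41   0.17 ]
handle [0.444 0.147 0.165]
chest [[ 0.644  0.365  0.12 ]
 [ 0.689  0.001  0.12 ]
 [ 0.43  -0.03   0.12 ]
 [ 0.391  0.333  0.12 ]] [0.5385068  0.16718627 0.12      ]
shelf [[ 0.558 -0.107  0.09 ]
 [ 0.681 -0.185  0.09 ]
 [ 0.487 -0.494  0.09 ]
 [ 0.36  -0.414  0.09 ]] [ 0.52156885 -0.30009329  0.09      ]
[0.366 0.26  0.366 0.255]
[0.147 0.365 0.151 0.366]
yaw chest 0.12262222462926409 0.10930613408866803 shelf -0.5722053118530758 -0.5603698826883494
```

```bash
cat > plan.py <<'E'
from h import *
def plan(*wps):
    """wps: (name,(x,y,z) grasp point, phi of tool y or None); prints turn and tool-frame shift in mm"""
    s=bot.read_state();M=R.from_rotvec(s['tcp_rot']).as_matrix();g=s['tool_pos']+.155*M[:,2]
    phi=np.arctan2(M[1,1],M[0,1]);print('t',round(s['time'],2),'g',g.round(4),'phi',round(phi,3),'tilt',M[:,2].round(3),'F',s['wrist_force'].round(1),'w',round(s['width'],3))
    for n,p,ph in wps:
        ph=phi if ph is None else ph
        turn=phi-ph;y=np.array([np.cos(ph),np.sin(ph),0]);x=np.cross(y,[0,0,-1])
        d=(np.array(p)-g)*1000
        print(n,'turn',round(turn,3),'shift',(d@x).round(1),(d@y).round(1),(-d[2]).round(1));g=np.array(p);phi=ph
E
python3 - <<'E'
from plan import *
plan(('hover jR',(.575,.19,.27),.116))
T=np.load('top0.npy',allow_pickle=True).item()
print(plane(T,130+45/3,140+30/3,.1))
E
```

```text
t 0.1 g [0.2883 0.6096 0.2485] phi 1.129 tilt [-0.001 -0.002 -1.   ] F [-0.5  0.3 -0.5] w 1.001
hover jR turn 1.013 shift -450.0 236.2 -21.5
[0.7099741  0.33836227 0.1       ]
```

Request:
drive_tool(
  increments=[
    {"delta_pos": [0, 0, -5], "turn": 0.125, "jaw": 1},
    {"delta_pos": [0, 0, -5], "turn": 0.125, "jaw": 1},
    {"delta_pos": [0, 0, -5], "turn": 0.125, "jaw": 1},
    {"delta_pos": [0, 0, -5], "turn": 0.125, "jaw": 1},
    {"delta_pos": [0, 0, 0], "turn": 0.125, "jaw": 1},
    {"delta_pos": [0, 0, 0], "turn": 0.125, "jaw": 1},
    {"delta_pos": [0, 0, 0], "turn": 0.125, "jaw": 1},
    {"delta_pos": [0, 0, 0], "turn": 0.125, "jaw": 1},
  ],
)

```text
time: 0.77
tool_pos: [0.2885, 0.61, 0.424]
tcp_rot: [2.081, 2.353, -0.002]
wrist_force: [-0.1, 0.2, -0.3]
width: 0.995
grip_force: 0.0
```

Request:
drive_tool(
  increments=[
    {"delta_pos": [-32, 17, 0], "turn": 0.013, "jaw": 1},
    {"delta_pos": [-32, 17, 0], "turn": 0, "jaw": 1},
    {"delta_pos": [-32, 17, 0], "turn": 0, "jaw": 1},
    {"delta_pos": [-32, 17, 0], "turn": 0, "jaw": 1},
    {"delta_pos": [-32, 17, 0], "turn": 0, "jaw": 1},
    {"delta_pos": [-32, 17, 0], "turn": 0, "jaw": 1},
    {"delta_pos": [-32, 17, 0], "turn": 0, "jaw": 1},
    {"delta_pos": [-32, 17, 0], "turn": 0, "jaw": 1},
  ],
)

```text
time: 1.43
tool_pos: [0.4542, 0.3702, 0.4242]
tcp_rot: [-2.089, -2.347, 0.001]
wrist_force: [0.7, 0.0, 0.3]
width: 1.0
grip_force: 0.0
```

Request:
drive_tool(
  increments=[
    {"delta_pos": [-32, 17, 0], "turn": 0, "jaw": 1},
    {"delta_pos": [-32, 17, 0], "turn": 0, "jaw": 1},
    {"delta_pos": [-32, 17, 0], "turn": 0, "jaw": 1},
    {"delta_pos": [-32, 17, 0], "turn": 0, "jaw": 1},
    {"delta_pos": [-32, 17, 0], "turn": 0, "jaw": 1},
    {"delta_pos": [-30, 15, 0], "turn": 0, "jaw": 1},
    {"delta_pos": [0, 0, 0], "turn": 0, "jaw": 1},
    {"delta_pos": [0, 0, 0], "turn": 0, "jaw": 1},
  ],
)

```text
time: 2.1
tool_pos: [0.5757, 0.193, 0.424]
tcp_rot: [-2.093, -2.342, 0.002]
wrist_force: [-0.3, 0.6, 0.2]
width: 0.996
grip_force: 0.0
```

```bash
cat > w.py <<'E'
import sys
from plan import *
n=sys.argv[1];s=bot.read_state();c=bot.read_camera('wrist');c['s']=s;np.save(n+'.npy',c,allow_pickle=True)
cv2.imwrite(f'pics/{n}.png',cv2.resize(c['pixels'][:,:,::-1],(800,600),interpolation=cv2.INTER_CUBIC))
plan();print(c['fovy'],c['cx'],c['cy'],c['hand_eye'].round(3).tolist())
E
python3 w.py w1
```

```text
t 2.15 g [0.5749 0.1942 0.269 ] phi 0.114 tilt [-0.001  0.    -1.   ] F [ 0.5  0.4 -0. ] w 0.998
65.70646984690485 251.97095262866813 194.11049830328787 [[-0.0, -0.951, -0.308, 0.079], [1.0, 0.0, -0.002, -0.0], [0.002, -0.308, 0.951, 0.03], [0.0, 0.0, 0.0, 1.0]]
```

View pics/w1.png

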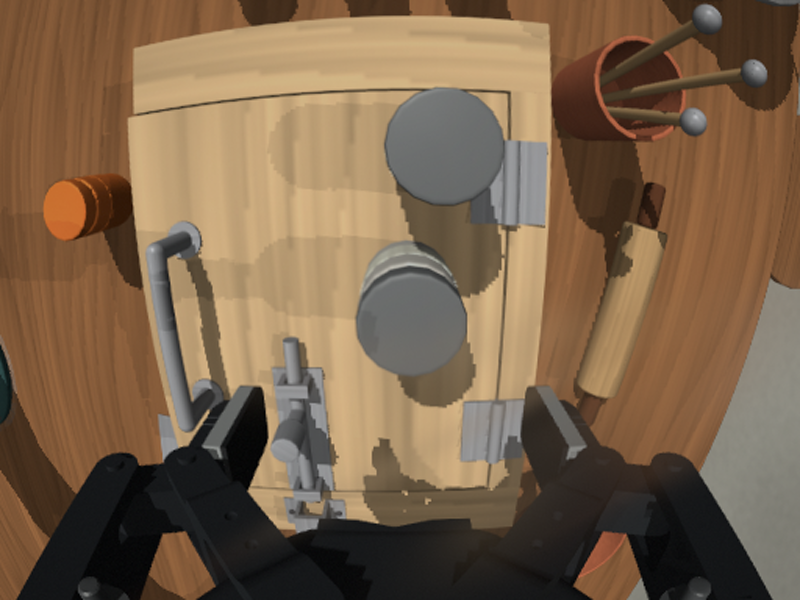

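Wrist view (800-wide):
- Right jar's cap at (412,320), left jar's cap at (445,147).
- Handle bar from (155,250) to (186,425).
- Knob top at (288,443), with the bolt plate and keeper below it.

```bash
cat > d.py <<'E'
from plan import *
T=np.load('top0.npy',allow_pickle=True).item();S=np.load('side0.npy',allow_pickle=True).item()
W=np.load('w1.npy',allow_pickle=True).item();s=W['s'];k=1/1.5625
tl=lambda u,v:(130+u/3,140+v/3); sl=lambda u,v:(195+u/3,125+(v-300)/3)
for n,w,t,sd,z in (('jL',(445,147),(85,115),(172,341),.2),('jR',(412,320),(167,113),(175,369),.2),('h',(168,338),(224,251),(62,426),.166),('knob',(288,443),(262,178),(129,430),.176)):
    rs=[ray(W,w[0]*k,w[1]*k,s),ray(T,*tl(*t)),ray(S,*sl(*sd))]
    print(n,'plane',plane(W,w[0]*k,w[1]*k,z,s).round(4),'WT',*[a.round(4) for a in tri(*rs[:2])[:1]],'WS',tri(rs[0],rs[2])[0].round(4))
A=[plane(W,u*k,v*k,.166,s) for u,v in((155,250),(186,425))];print('handle ends',A,np.linalg.norm(A[0]-A[1]),np.arctan2(-(A[0]-A[1])[0],(A[0]-A[1])[1]))
plan()
E
python3 d.py
```

```text
jL plane [0.5864 0.2782 0.2   ] WT [0.5903 0.2786 0.1707] WS [0.5878 0.2786 0.1882]
jR plane [0.582  0.2017 0.2   ] WT [0.5838 0.1944 0.1799] WS [0.5831 0.1987 0.1916]
h plane [0.4467 0.1619 0.166 ] WT [0.4429 0.1521 0.1526] WS [0.4434 0.1542 0.1503]
knob plane [0.5226 0.1095 0.176 ] WT [0.5172 0.1041 0.1659] WS [0.5216 0.1038 0.1683]
handle ends [array([0.44056575, 0.21337528, 0.166     ]), array([0.45352934, 0.10303576, 0.166     ])] 0.11109844412507579 0.11695198559025954
t 2.15 g [0.5749 0.1942 0.269 ] phi 0.114 tilt [-0.001  0.    -1.   ] F [ 0.5  0.4 -0. ] w 0.998
```

Request:
drive_tool(
  increments=[
    {"delta_pos": [3, 8, 17], "turn": 0, "jaw": 1},
    {"delta_pos": [0, 0, 17], "turn": 0, "jaw": 1},
    {"delta_pos": [0, 0, 0], "turn": 0, "jaw": 1},
    {"delta_pos": [0, 0, 0], "turn": 0, "jaw": 1},
  ],
)

```text
time: 2.48
tool_pos: [0.5814, 0.1997, 0.3892]
tcp_rot: [-2.085, -2.347, 0.005]
wrist_force: [-0.2, 0.5, 0.3]
width: 0.998
grip_force: 0.0
```

```bash
python3 w.py w2
```

```text
t 2.53 g [0.5817 0.1997 0.2356] phi 0.118 tilt [-0.001 -0.    -1.   ] F [ 0.9  0.8 -0.1] w 0.999
65.70646984690485 251.97095262866813 194.11049830328787 [[-0.0, -0.951, -0.308, 0.079], [1.0, 0.0, -0.002, -0.0], [0.002, -0.308, 0.951, 0.03], [0.0, 0.0, 0.0, 1.0]]
```

View pics/w2.png

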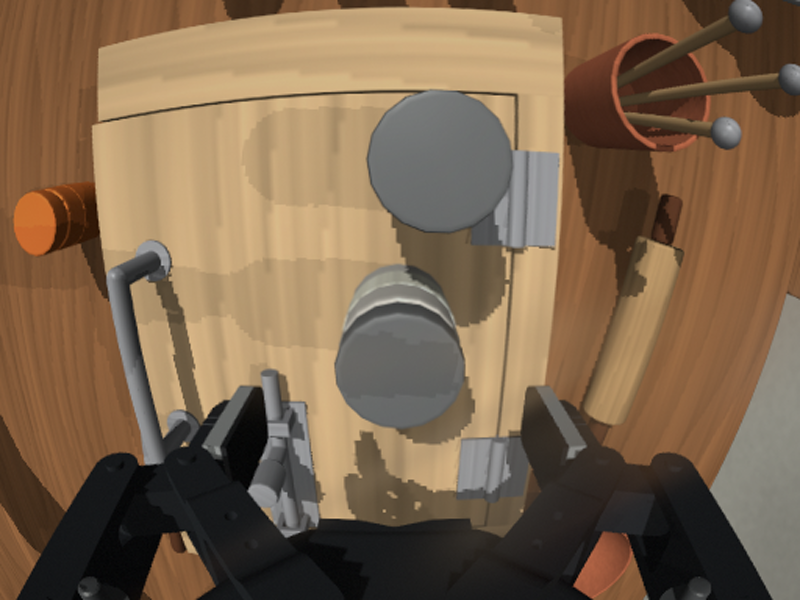

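The second wrist view shows the right jar's cap at (400,365) and the left jar's at (440,161). The knob top is at about (268,480).

```bash
cat > e.py <<'E'
from plan import *
W=np.load('w1.npy',allow_pickle=True).item();V=np.load('w2.npy',allow_pickle=True).item();k=1/1.5625
for n,a,b,z in (('jL',(445,147),(440,161),.2),('jR',(412,320),(400,365),.2),('knob',(288,443),(268,480),.176),('orange',(65,210),(36,223),.08)):
    a=np.array(a)*k;b=np.array(b)*k
    print(n,plane(W,*a,z,W['s']).round(4),plane(V,*b,z,V['s']).round(4),tri(ray(W,*a,W['s']),ray(V,*b,V['s']))[0].round(4))
s=V['s'];print('grasp pt px',np.array(proj(V,s['tool_pos']-[0,0,.155],s))/k, np.array(proj(V,s['tool_pos']-[0,0,.19],s))/k)
plan(('jR a',(.5822,.2,.172),None))
E
python3 e.py
```

```text
jL [0.5864 0.2782 0.2   ] [0.5866 0.2786 0.2   ] [0.5877 0.2787 0.188 ]
jR [0.582  0.2017 0.2   ] [0.5822 0.2022 0.2   ] [0.5824 0.2002 0.1958]
knob [0.5226 0.1095 0.176 ] [0.5243 0.1152 0.176 ] [0.5147 0.0814 0.138 ]
orange [0.3029 0.2189 0.08  ] [0.3043 0.2189 0.08  ] [0.2945 0.217  0.0699]
grasp pt px [397.34393799 418.25372513] [397.18003938 369.71085947]
t 2.53 g [0.5817 0.1997 0.2356] phi 0.118 tilt [-0.001 -0.    -1.   ] F [ 0.9  0.8 -0.1] w 0.999
jR a turn 0.0 shift 0.3 0.5 63.6
```

Request:
drive_tool(
  increments=[
    {"delta_pos": [1, 0, 21], "turn": 0, "jaw": 1},
    {"delta_pos": [1, 0, 21], "turn": 0, "jaw": 1},
    {"delta_pos": [0, 0, 21], "turn": 0, "jaw": 1},
    {"delta_pos": [0, 0, 0], "turn": 0, "jaw": 0.2},
    {"delta_pos": [0, 0, 0], "turn": 0, "jaw": 0.0},
    {"delta_pos": [0, 0, 0], "turn": 0, "jaw": 0.0},
    {"delta_pos": [0, 0, 0], "turn": 0, "jaw": 0.0},
    {"delta_pos": [0, 0, 0], "turn": 0, "jaw": 0.0},
  ],
  grip_force=30,
)

```text
time: 3.2
tool_pos: [0.583, 0.201, 0.3299]
tcp_rot: [2.088, 2.345, 0.004]
wrist_force: [-0.8, 0.1, 2.6]
width: 0.596
grip_force: 32.5
```

```bash
python3 - <<'E'
from plan import *
g=bot.read_state()['tool_pos']-[0,0,.155]
plan(('lift',g+[0,0,.13],None),('view',(.436,-.435,g[2]+.13),-.566))
E
```

```text
t 3.2 g [0.5835 0.2012 0.1749] phi 0.116 tilt [ 0.003  0.001 -1.   ] F [-0.8  0.1  2.6] w 0.596
lift turn 0.0 shift -0.1 -0.5 -130.0
view turn 0.682 shift -615.7 217.0 -0.0
```

Request:
drive_tool(
  increments=[
    {"delta_pos": [0, 0, -10], "turn": 0, "jaw": 0},
    {"delta_pos": [0, 0, -25], "turn": 0, "jaw": 0},
    {"delta_pos": [0, 0, -25], "turn": 0.1, "jaw": 0},
    {"delta_pos": [0, 0, -25], "turn": 0.12, "jaw": 0},
    {"delta_pos": [0, 0, -25], "turn": 0.12, "jaw": 0},
    {"delta_pos": [0, 0, -20], "turn": 0.12, "jaw": 0},
    {"delta_pos": [0, 0, 0], "turn": 0.12, "jaw": 0},
    {"delta_pos": [0, 0, 0], "turn": 0.1, "jaw": 0},
  ],
)

```text
time: 3.87
tool_pos: [0.5828, 0.2006, 0.4612]
tcp_rot: [2.755, 1.507, 0.008]
wrist_force: [0.0, 0.8, -4.2]
width: 0.597
grip_force: 32.7
```

Request:
drive_tool(
  increments=[
    {"delta_pos": [-15, 5, 0], "turn": 0, "jaw": 0},
    {"delta_pos": [-30, 11, 0], "turn": 0, "jaw": 0},
    {"delta_pos": [-36, 13, 0], "turn": 0, "jaw": 0},
    {"delta_pos": [-36, 13, 0], "turn": 0, "jaw": 0},
    {"delta_pos": [-36, 13, 0], "turn": 0, "jaw": 0},
    {"delta_pos": [-36, 13, 0], "turn": 0, "jaw": 0},
    {"delta_pos": [-36, 13, 0], "turn": 0, "jaw": 0},
    {"delta_pos": [-36, 13, 0], "turn": 0, "jaw": 0},
  ],
)

```text
time: 4.53
tool_pos: [0.5208, -0.0723, 0.4578]
tcp_rot: [2.75, 1.518, -0.001]
wrist_force: [0.9, -1.0, -3.2]
width: 0.593
grip_force: 32.6
```

Request:
drive_tool(
  increments=[
    {"delta_pos": [-36, 13, 0], "turn": 0, "jaw": 0},
    {"delta_pos": [-36, 13, 0], "turn": 0, "jaw": 0},
    {"delta_pos": [-36, 13, 0], "turn": 0, "jaw": 0},
    {"delta_pos": [-36, 13, 0], "turn": 0, "jaw": 0},
    {"delta_pos": [-36, 13, 0], "turn": 0, "jaw": 0},
    {"delta_pos": [-36, 13, 0], "turn": 0, "jaw": 0},
    {"delta_pos": [-36, 13, 0], "turn": 0, "jaw": 0},
    {"delta_pos": [-36, 13, 0], "turn": 0, "jaw": 0},
  ],
)

```text
time: 5.2
tool_pos: [0.4545, -0.3711, 0.4578]
tcp_rot: [-2.751, -1.517, 0.001]
wrist_force: [0.6, -0.3, -3.5]
width: 0.597
grip_force: 32.6
```

Request:
drive_tool(
  increments=[
    {"delta_pos": [-30, 10, 0], "turn": 0, "jaw": 0},
    {"delta_pos": [-20, 6, 0], "turn": 0, "jaw": 0},
    {"delta_pos": [0, 0, 0], "turn": 0, "jaw": 0},
    {"delta_pos": [0, 0, 0], "turn": 0, "jaw": 0},
  ],
)

```text
time: 5.53
tool_pos: [0.4416, -0.4213, 0.4573]
tcp_rot: [-2.752, -1.513, 0.001]
wrist_force: [0.0, 1.1, -2.9]
width: 0.599
grip_force: 32.6
```

```bash
python3 w.py w3
```

```text
t 5.58 g [ 0.442  -0.4201  0.3024] phi -0.564 tilt [-0.001  0.001 -1.   ] F [-0.2 -0.  -4.2] w 0.597
65.70646984690485 251.97095262866813 194.11049830328787 [[-0.0, -0.951, -0.309, 0.079], [1.0, -0.0, -0.001, -0.0], [0.001, -0.309, 0.951, 0.03], [0.0, 0.0, 0.0, 1.0]]
```

View pics/w3.png

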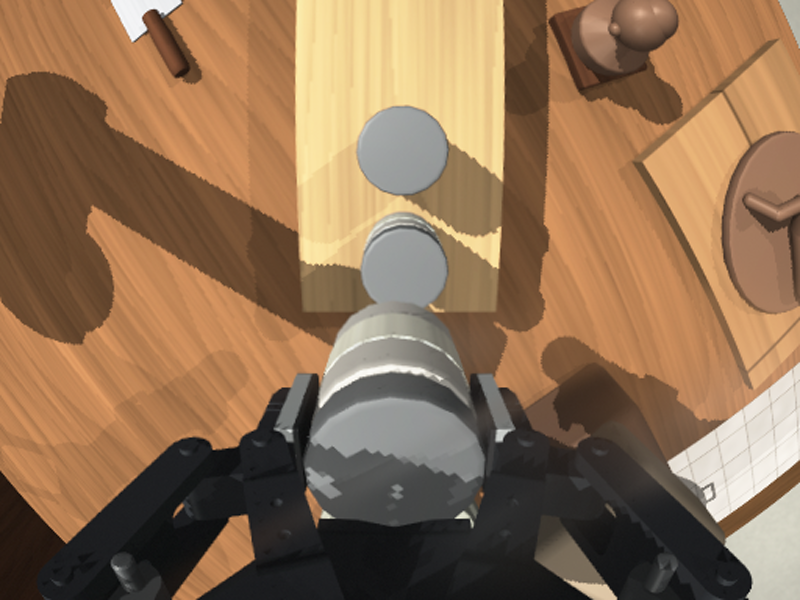

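The held jar is straight in the grip, with its cap at about (395,460). Row jar 2's cap is at (402,150) and row jar 1's at (404,268). The board edges near row jar 2 are at (297,150) and (505,150).

```bash
cat > e2.py <<'E'
from plan import *
V=np.load('w3.npy',allow_pickle=True).item();k=1/1.5625;s=V['s']
P=lambda u,v,z:plane(V,u*k,v*k,z,s)
r2,r1=P(402,150,.17),P(404,268,.17);d=r2-r1;print(r2,r1,np.linalg.norm(d),np.arctan2(-d[0],d[1]))
e=(P(297,150,.09)+P(505,150,.09))/2;e2=(P(300,230,.09)+P(500,230,.09))/2;print('edge mids',e,e2)
u=np.array([.536,.844,0]);n=np.array([.844,-.536,0]);
print('r2,r1 off line',(r2-e)@n,(r1-e)@n,(e2-e)@n)
h=P(395,460,s['tool_pos'][2]-.155-.0029-.0+.03);print('held cap',h-s['tool_pos'])
E
python3 e2.py
```

```text
[ 0.48907593 -0.35345082  0.17      ] [ 0.45449664 -0.4104319   0.17      ] 0.06665261158027642 -0.5454452085584092
edge mids [ 0.49139311 -0.35120893  0.09      ] [ 0.45891189 -0.40117408  0.09      ]
r2,r1 off line -0.0007540452148690651 0.000602890457738858 -0.0006328303821584656
held cap [ 0.001818    0.00321007 -0.1279    ]
```

```bash
python3 - <<'E'
from plan import *
plan(('over',(.5244,-.2978,.3024),-.566),('down',(.5244,-.2978,.149),-.566))
E
```

```text
t 5.58 g [ 0.442  -0.4201  0.3024] phi -0.564 tilt [-0.001  0.001 -1.   ] F [-0.2 -0.  -4.2] w 0.597
over turn 0.002 shift 147.4 4.0 -0.0
down turn 0.0 shift 0.0 0.0 153.4
```

Request:
drive_tool(
  increments=[
    {"delta_pos": [20, 1, 0], "turn": 0, "jaw": 0},
    {"delta_pos": [32, 1, 0], "turn": 0, "jaw": 0},
    {"delta_pos": [35, 1, 0], "turn": 0, "jaw": 0},
    {"delta_pos": [35, 1, 0], "turn": 0, "jaw": 0},
    {"delta_pos": [25.4, 0, 0], "turn": 0, "jaw": 0},
    {"delta_pos": [0, 0, 10], "turn": 0, "jaw": 0},
    {"delta_pos": [0, 0, 25], "turn": 0, "jaw": 0},
    {"delta_pos": [0, 0, 25], "turn": 0, "jaw": 0},
  ],
)

```text
time: 6.25
tool_pos: [0.526, -0.2959, 0.3991]
tcp_rot: [2.746, 1.519, 0.003]
wrist_force: [-0.3, -0.3, -3.1]
width: 0.603
grip_force: 32.7
```

Request:
drive_tool(
  increments=[
    {"delta_pos": [0, 0, 25], "turn": 0, "jaw": 0},
    {"delta_pos": [0, 0, 25], "turn": 0, "jaw": 0},
    {"delta_pos": [0, 0, 20], "turn": 0, "jaw": 0},
    {"delta_pos": [0, 0, 13], "turn": 0, "jaw": 0},
    {"delta_pos": [0, 0, 7], "turn": 0, "jaw": 0},
    {"delta_pos": [0, 0, 0], "turn": 0, "jaw": 0},
    {"delta_pos": [0, 0, 0], "turn": 0, "jaw": 0},
  ],
)

```text
time: 6.83
tool_pos: [0.5255, -0.2975, 0.3084]
tcp_rot: [2.751, 1.516, 0.001]
wrist_force: [0.4, -0.5, -3.7]
width: 0.597
grip_force: 32.7
```

Request:
drive_tool(
  increments=[
    {"delta_pos": [0, 0, 2], "turn": 0, "jaw": 0},
    {"delta_pos": [0, 0, 1], "turn": 0, "jaw": 0},
    {"delta_pos": [0, 0, 0], "turn": 0, "jaw": 0},
  ],
)

```text
time: 7.08
tool_pos: [0.5256, -0.2978, 0.3059]
tcp_rot: [2.75, 1.515, 0.001]
wrist_force: [0.1, 0.4, -3.9]
width: 0.597
grip_force: 32.7
```

Request:
drive_tool(
  increments=[
    {"delta_pos": [0, 0, 2], "turn": 0, "jaw": 0},
    {"delta_pos": [0, 0, 1], "turn": 0, "jaw": 0},
    {"delta_pos": [0, 0, 0], "turn": 0, "jaw": 0},
  ],
)

```text
time: 7.33
tool_pos: [0.5251, -0.2975, 0.3015]
tcp_rot: [-2.752, -1.515, 0.0]
wrist_force: [0.4, -0.0, -3.6]
width: 0.596
grip_force: 32.7
```

Request:
drive_tool(
  increments=[
    {"delta_pos": [0, 0, 1], "turn": 0, "jaw": 0},
    {"delta_pos": [0, 0, 1], "turn": 0, "jaw": 0},
    {"delta_pos": [0, 0, 0], "turn": 0, "jaw": 0},
  ],
)

```text
time: 7.58
tool_pos: [0.5253, -0.2976, 0.3]
tcp_rot: [2.752, 1.515, 0.0]
wrist_force: [-0.3, -0.0, -1.2]
width: 0.602
grip_force: 32.7
```

Request:
drive_tool(
  increments=[
    {"delta_pos": [0, 0, 1], "turn": 0, "jaw": 0},
    {"delta_pos": [0, 0, 1], "turn": 0, "jaw": 0},
    {"delta_pos": [0, 0, 0], "turn": 0, "jaw": 0},
  ],
)

```text
time: 7.83
tool_pos: [0.5253, -0.2976, 0.2999]
tcp_rot: [2.752, 1.515, 0.0]
wrist_force: [-4.5, 3.6, 8.8]
width: 0.597
grip_force: 33.7
```

Request:
drive_tool(
  increments=[
    {"delta_pos": [0, 0, -1], "turn": 0, "jaw": 0.3},
    {"delta_pos": [0, 0, 0], "turn": 0, "jaw": 0.7},
    {"delta_pos": [0, 0, 0], "turn": 0, "jaw": 1},
    {"delta_pos": [0, 0, 0], "turn": 0, "jaw": 1},
    {"delta_pos": [0, 0, 0], "turn": 0, "jaw": 1},
    {"delta_pos": [0, 0, -10], "turn": 0, "jaw": 1},
    {"delta_pos": [0, 0, -30], "turn": 0, "jaw": 1},
    {"delta_pos": [0, 0, -40], "turn": 0, "jaw": 1},
  ],
)

```text
time: 8.5
tool_pos: [0.5239, -0.2967, 0.3756]
tcp_rot: [-2.745, -1.512, 0.007]
wrist_force: [0.6, 0.2, 0.9]
width: 0.997
grip_force: 0.0
```

Request:
drive_tool(
  increments=[
    {"delta_pos": [0, 0, -40], "turn": 0, "jaw": 1},
    {"delta_pos": [0, 0, -20], "turn": -0.1, "jaw": 1},
    {"delta_pos": [0, 0, 0], "turn": -0.12, "jaw": 1},
    {"delta_pos": [0, 0, 0], "turn": -0.12, "jaw": 1},
    {"delta_pos": [0, 0, 0], "turn": -0.12, "jaw": 1},
    {"delta_pos": [0, 0, 0], "turn": -0.12, "jaw": 1},
    {"delta_pos": [0, 0, 0], "turn": -0.1, "jaw": 1},
    {"delta_pos": [0, 0, 0], "turn": 0, "jaw": 1},
  ],
)

```text
time: 9.17
tool_pos: [0.5252, -0.2975, 0.4394]
tcp_rot: [2.086, 2.349, 0.0]
wrist_force: [1.0, 0.4, -0.7]
width: 0.997
grip_force: 0.0
```

```bash
python3 - <<'E'
from plan import *
z=bot.read_state()['tool_pos'][2]-.155
plan(('over',(.586,.262,z),.116),('jL',(.5865,.2775,.175),.116))
E
```

```text
t 9.17 g [ 0.5253 -0.2976  0.2844] phi 0.118 tilt [ 0.001 -0.    -1.   ] F [ 1.   0.4 -0.7] w 0.997
over turn 0.002 shift 548.8 125.1 0.0
jL turn 0.0 shift 15.3 2.3 109.4
```

Request:
drive_tool(
  increments=[
    {"delta_pos": [39, 9, 0], "turn": 0, "jaw": 1},
    {"delta_pos": [39, 9, 0], "turn": 0, "jaw": 1},
    {"delta_pos": [39, 9, 0], "turn": 0, "jaw": 1},
    {"delta_pos": [39, 9, 0], "turn": 0, "jaw": 1},
    {"delta_pos": [39, 9, 0], "turn": 0, "jaw": 1},
    {"delta_pos": [39, 9, 0], "turn": 0, "jaw": 1},
    {"delta_pos": [39, 9, 0], "turn": 0, "jaw": 1},
    {"delta_pos": [39, 9, 0], "turn": 0, "jaw": 1},
  ],
)

```text
time: 9.83
tool_pos: [0.5604, 0.0226, 0.4394]
tcp_rot: [2.092, 2.342, 0.001]
wrist_force: [0.8, -0.7, -1.0]
width: 0.998
grip_force: 0.0
```

Request:
drive_tool(
  increments=[
    {"delta_pos": [39, 9, 0], "turn": 0, "jaw": 1},
    {"delta_pos": [39, 9, 0], "turn": 0, "jaw": 1},
    {"delta_pos": [39, 9, 0], "turn": 0, "jaw": 1},
    {"delta_pos": [39, 9, 0], "turn": 0, "jaw": 1},
    {"delta_pos": [39, 9, 0], "turn": 0, "jaw": 1},
    {"delta_pos": [39, 8, 0], "turn": 0, "jaw": 1},
    {"delta_pos": [3, 0, 30], "turn": 0, "jaw": 1},
    {"delta_pos": [0, 0, 0], "turn": 0, "jaw": 1},
  ],
)

```text
time: 10.5
tool_pos: [0.5844, 0.2646, 0.4041]
tcp_rot: [-2.085, -2.345, 0.009]
wrist_force: [-1.8, -1.6, -1.6]
width: 0.997
grip_force: 0.0
```

Request:
drive_tool(
  increments=[
    {"delta_pos": [0, 0, 0], "turn": 0, "jaw": 1},
    {"delta_pos": [0, 0, 0], "turn": 0, "jaw": 1},
  ],
)

```text
time: 10.67
tool_pos: [0.5859, 0.2615, 0.4091]
tcp_rot: [2.091, 2.345, -0.001]
wrist_force: [0.8, 0.4, 0.7]
width: 0.999
grip_force: 0.0
```

```bash
python3 w.py w4;python3 - <<'E'
from plan import *
V=np.load('w4.npy',allow_pickle=True).item();s=V['s']
print('pred px',proj(V,[.5865,.2785,.2],s))
# measured cap: blob of grey at predicted place
im=V['pixels'];hsv=cv2.cvtColor(im,cv2.COLOR_RGB2HSV)
m=((hsv[...,1]<50)&(hsv[...,2]>70)&(hsv[...,2]<175)).astype(np.uint8);m=cv2.morphologyEx(m,cv2.MORPH_OPEN,np.ones((5,5)))
n,l,st,ce=cv2.connectedComponentsWithStats(m)
for i in range(1,n):
    if st[i,4]>800: print(st[i],ce[i].round(1))
plan(('jL',(.5865,.2775,.175),.116))
E
```

```text
t 10.72 g [0.5863 0.2613 0.2549] phi 0.114 tilt [ 0.001  0.    -1.   ] F [-0.1  0.3  0.3] w 0.996
65.70646984690485 251.97095262866813 194.11049830328787 [[-0.0, -0.951, -0.308, 0.079], [1.0, 0.0, -0.002, -0.0], [0.002, -0.308, 0.951, 0.03], [0.0, 0.0, 0.0, 1.0]]
pred px (np.float64(257.1959562786423), np.float64(199.67128017351519))
[ 219  144  114   91 7165] [272.4 191.2]
[ 450  205   62  179 7324] [489.  294.4]
[ 165  282   33   58 1048] [180.4 313. ]
t 10.72 g [0.5863 0.2613 0.2549] phi 0.114 tilt [ 0.001  0.    -1.   ] F [-0.1  0.3  0.3] w 0.996
jL turn -0.002 shift 16.1 2.0 79.9
```

Request:
drive_tool(
  increments=[
    {"delta_pos": [9, 1, 20], "turn": 0, "jaw": 1},
    {"delta_pos": [8.5, 1, 20], "turn": 0, "jaw": 1},
    {"delta_pos": [0, 0, 20], "turn": 0, "jaw": 1},
    {"delta_pos": [0, 0, 20], "turn": 0, "jaw": 1},
    {"delta_pos": [0, 0, 0], "turn": 0, "jaw": 1},
    {"delta_pos": [0, 0, 0], "turn": 0, "jaw": 0.2},
    {"delta_pos": [0, 0, 0], "turn": 0, "jaw": 0},
    {"delta_pos": [0, 0, 0], "turn": 0, "jaw": 0},
  ],
)

```text
time: 11.38
tool_pos: [0.5867, 0.2796, 0.3315]
tcp_rot: [2.089, 2.344, 0.005]
wrist_force: [-7.4, -0.9, 9.6]
width: 0.602
grip_force: 7.3
```

Request:
drive_tool(
  increments=[
    {"delta_pos": [0, 0, 0], "turn": 0, "jaw": 0},
    {"delta_pos": [0, 0, 0], "turn": 0, "jaw": 0},
    {"delta_pos": [0, 0, -5], "turn": 0, "jaw": 0},
    {"delta_pos": [0, 0, 0], "turn": 0, "jaw": 0},
  ],
)

```text
time: 11.72
tool_pos: [0.5859, 0.28, 0.3347]
tcp_rot: [2.089, 2.346, 0.002]
wrist_force: [0.8, -0.5, -2.6]
width: 0.596
grip_force: 32.1
```

Request:
drive_tool(
  increments=[
    {"delta_pos": [0, 0, -15], "turn": 0, "jaw": 0},
    {"delta_pos": [0, 0, -25], "turn": 0, "jaw": 0},
    {"delta_pos": [0, 0, -25], "turn": 0.1, "jaw": 0},
    {"delta_pos": [0, 0, -25], "turn": 0.12, "jaw": 0},
    {"delta_pos": [0, 0, -25], "turn": 0.12, "jaw": 0},
    {"delta_pos": [0, 0, -10], "turn": 0.12, "jaw": 0},
    {"delta_pos": [0, 0, 0], "turn": 0.12, "jaw": 0},
    {"delta_pos": [0, 0, 0], "turn": 0.1, "jaw": 0},
  ],
)

```text
time: 12.38
tool_pos: [0.5858, 0.28, 0.4598]
tcp_rot: [2.756, 1.508, 0.003]
wrist_force: [-0.2, 0.9, -3.4]
width: 0.596
grip_force: 32.4
```

```bash
python3 - <<'E'
from plan import *
z=bot.read_state()['tool_pos'][2]-.155
plan(('view',(.489,-.3535,z),-.566))
E
```

```text
t 12.38 g [0.5861 0.2802 0.3048] phi -0.57 tilt [ 0.002  0.001 -1.   ] F [-0.2  0.9 -3.4] w 0.596
view turn -0.004 shift -586.9 257.9 0.0
```

Norm 641 mm: about 17 rows at (-36, 15.8).

Request:
drive_tool(
  increments=[
    {"delta_pos": [-15, 7, 0], "turn": 0, "jaw": 0},
    {"delta_pos": [-30, 13, 0], "turn": 0, "jaw": 0},
    {"delta_pos": [-36, 16, 0], "turn": 0, "jaw": 0},
    {"delta_pos": [-36, 16, 0], "turn": 0, "jaw": 0},
    {"delta_pos": [-36, 16, 0], "turn": 0, "jaw": 0},
    {"delta_pos": [-36, 16, 0], "turn": 0, "jaw": 0},
    {"delta_pos": [-36, 16, 0], "turn": 0, "jaw": 0},
    {"delta_pos": [-36, 16, 0], "turn": 0, "jaw": 0},
  ],
)

```text
time: 13.05
tool_pos: [0.543, -0.0048, 0.4579]
tcp_rot: [-2.75, -1.518, 0.002]
wrist_force: [0.4, -0.2, -3.9]
width: 0.599
grip_force: 32.4
```

Request:
drive_tool(
  increments=[
    {"delta_pos": [-36, 16, 0], "turn": 0, "jaw": 0},
    {"delta_pos": [-36, 16, 0], "turn": 0, "jaw": 0},
    {"delta_pos": [-36, 16, 0], "turn": 0, "jaw": 0},
    {"delta_pos": [-36, 16, 0], "turn": 0, "jaw": 0},
    {"delta_pos": [-36, 16, 0], "turn": 0, "jaw": 0},
    {"delta_pos": [-36, 16, 0], "turn": 0, "jaw": 0},
    {"delta_pos": [-36, 16, 0], "turn": 0, "jaw": 0},
    {"delta_pos": [-38, 14, 0], "turn": 0, "jaw": 0},
  ],
)

```text
time: 13.72
tool_pos: [0.4946, -0.317, 0.4579]
tcp_rot: [-2.75, -1.517, 0.001]
wrist_force: [1.1, -0.8, -2.6]
width: 0.598
grip_force: 32.4
```

Request:
drive_tool(
  increments=[
    {"delta_pos": [-25, 8, 0], "turn": 0, "jaw": 0},
    {"delta_pos": [-10, 8, 0], "turn": 0, "jaw": 0},
    {"delta_pos": [0, 0, 0], "turn": 0, "jaw": 0},
    {"delta_pos": [0, 0, 0], "turn": 0, "jaw": 0},
  ],
)

```text
time: 14.05
tool_pos: [0.4902, -0.3536, 0.4578]
tcp_rot: [-2.751, -1.513, 0.0]
wrist_force: [0.4, -0.1, -3.5]
width: 0.601
grip_force: 32.4
```

```bash
python3 w.py w5
```

```text
t 14.1 g [ 0.4903 -0.3524  0.303 ] phi -0.564 tilt [-0.001  0.002 -1.   ] F [ 0.6  0.4 -3.1] w 0.596
65.70646984690485 251.97095262866813 194.11049830328787 [[-0.0, -0.951, -0.309, 0.079], [1.0, -0.0, -0.001, -0.0], [0.001, -0.309, 0.951, 0.03], [0.0, 0.0, 0.0, 1.0]]
```

View pics/w5.png

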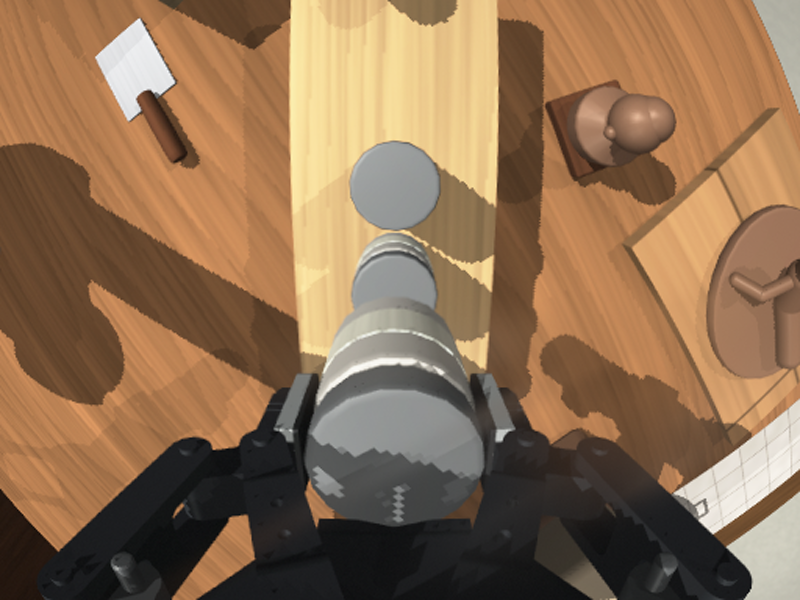

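Jar 1 stands in line at (395,185), with row jar 2 behind it at about (394,290). The held jar is straight in the grip.

```bash
python3 - <<'E'
from plan import *
V=np.load('w5.npy',allow_pickle=True).item();k=1/1.5625;s=V['s']
P=lambda u,v,z:plane(V,u*k,v*k,z,s)
j=P(395,185,.17);e=(P(291,185,.09)+P(497,185,.09))/2
u=np.array([.536,.844,0]);n=np.array([.844,-.536,0]);r2=np.array([.489,-.3535,.17])
print(j,e,(j-e)@n,(j-r2)@n,(j-r2)@u)
t=r2+u*((j-r2)@u+.067);print(t)
plan(('over',(t[0],t[1],.303),-.566),('down',(t[0],t[1],.158),-.566))
E
```

```text
[ 0.52392007 -0.29980649  0.17      ] [ 0.52155153 -0.30217362  0.09      ] 0.0007302632079103261 0.000692818079752447 0.06403448383188413
[ 0.55923448 -0.2429069   0.17      ]
t 14.1 g [ 0.4903 -0.3524  0.303 ] phi -0.564 tilt [-0.001  0.002 -1.   ] F [ 0.6  0.4 -3.1] w 0.596
over turn 0.002 shift 129.4 -0.5 -0.0
down turn 0.0 shift 0.0 0.0 145.0
```

Request:
drive_tool(
  increments=[
    {"delta_pos": [20, 0, 0], "turn": 0, "jaw": 0},
    {"delta_pos": [36, 0, 0], "turn": 0, "jaw": 0},
    {"delta_pos": [36, 0, 0], "turn": 0, "jaw": 0},
    {"delta_pos": [30, 0, 0], "turn": 0, "jaw": 0},
    {"delta_pos": [9, -0.5, 0], "turn": 0, "jaw": 0},
    {"delta_pos": [0, 0, 15], "turn": 0, "jaw": 0},
    {"delta_pos": [0, 0, 25], "turn": 0, "jaw": 0},
    {"delta_pos": [0, 0, 25], "turn": 0, "jaw": 0},
  ],
)

```text
time: 14.77
tool_pos: [0.5609, -0.2402, 0.3946]
tcp_rot: [2.747, 1.52, 0.003]
wrist_force: [-0.0, 0.5, -3.9]
width: 0.595
grip_force: 32.6
```

Request:
drive_tool(
  increments=[
    {"delta_pos": [0, 0, 25], "turn": 0, "jaw": 0},
    {"delta_pos": [0, 0, 25], "turn": 0, "jaw": 0},
    {"delta_pos": [0, 0, 20], "turn": 0, "jaw": 0},
    {"delta_pos": [0, 0, 12], "turn": 0, "jaw": 0},
    {"delta_pos": [0, 0, 5], "turn": 0, "jaw": 0},
    {"delta_pos": [0, 0, 1], "turn": 0, "jaw": 0},
    {"delta_pos": [0, 0, 0], "turn": 0, "jaw": 0},
  ],
)

```text
time: 15.35
tool_pos: [0.5606, -0.2421, 0.3066]
tcp_rot: [2.75, 1.516, 0.001]
wrist_force: [0.3, 0.1, -2.6]
width: 0.6
grip_force: 32.5
```

Request:
drive_tool(
  increments=[
    {"delta_pos": [0, 0, 1], "turn": 0, "jaw": 0},
    {"delta_pos": [0, 0, 1], "turn": 0, "jaw": 0},
    {"delta_pos": [0, 0, 0], "turn": 0, "jaw": 0},
  ],
)

```text
time: 15.6
tool_pos: [0.5606, -0.2426, 0.3049]
tcp_rot: [2.75, 1.515, 0.002]
wrist_force: [-0.7, 0.0, -4.1]
width: 0.597
grip_force: 32.5
```

Request:
drive_tool(
  increments=[
    {"delta_pos": [0, 0, 1], "turn": 0, "jaw": 0},
    {"delta_pos": [0, 0, 1], "turn": 0, "jaw": 0},
    {"delta_pos": [0, 0, 0], "turn": 0, "jaw": 0},
  ],
)

```text
time: 15.85
tool_pos: [0.5602, -0.2424, 0.3018]
tcp_rot: [2.752, 1.515, 0.0]
wrist_force: [-0.2, 0.4, -3.0]
width: 0.597
grip_force: 32.5
```

Request:
drive_tool(
  increments=[
    {"delta_pos": [0, 0, 1], "turn": 0, "jaw": 0},
    {"delta_pos": [0, 0, 0], "turn": 0, "jaw": 0},
  ],
)

```text
time: 16.02
tool_pos: [0.5603, -0.2424, 0.3017]
tcp_rot: [2.752, 1.515, 0.0]
wrist_force: [-3.6, 0.9, 4.5]
width: 0.597
grip_force: 32.9
```

Request:
drive_tool(
  increments=[
    {"delta_pos": [0, 0, 1], "turn": 0, "jaw": 0},
    {"delta_pos": [0, 0, 0], "turn": 0, "jaw": 0},
  ],
)

```text
time: 16.18
tool_pos: [0.5603, -0.2424, 0.3017]
tcp_rot: [2.751, 1.515, 0.0]
wrist_force: [-4.5, 3.0, 8.2]
width: 0.599
grip_force: 33.4
```

Request:
drive_tool(
  increments=[
    {"delta_pos": [0, 0, -1.5], "turn": 0, "jaw": 0.3},
    {"delta_pos": [0, 0, 0], "turn": 0, "jaw": 0.7},
    {"delta_pos": [0, 0, 0], "turn": 0, "jaw": 1},
    {"delta_pos": [0, 0, 0], "turn": 0, "jaw": 1},
    {"delta_pos": [0, 0, 0], "turn": 0, "jaw": 1},
    {"delta_pos": [0, 0, -10], "turn": 0, "jaw": 1},
    {"delta_pos": [0, 0, -30], "turn": 0, "jaw": 1},
    {"delta_pos": [0, 0, -40], "turn": 0, "jaw": 1},
  ],
)

```text
time: 16.85
tool_pos: [0.5588, -0.2417, 0.378]
tcp_rot: [-2.746, -1.512, 0.008]
wrist_force: [1.5, 0.1, -0.4]
width: 0.997
grip_force: 0.0
```

Request:
drive_tool(
  increments=[
    {"delta_pos": [0, 0, -30], "turn": 0, "jaw": 1},
    {"delta_pos": [0, 0, 0], "turn": -0.1, "jaw": 1},
    {"delta_pos": [0, 0, 0], "turn": -0.12, "jaw": 1},
    {"delta_pos": [0, 0, 0], "turn": -0.12, "jaw": 1},
    {"delta_pos": [0, 0, 0], "turn": -0.12, "jaw": 1},
    {"delta_pos": [0, 0, 0], "turn": -0.12, "jaw": 1},
    {"delta_pos": [0, 0, 0], "turn": -0.1, "jaw": 1},
    {"delta_pos": [0, 0, 0], "turn": 0, "jaw": 1},
  ],
)

```text
time: 17.52
tool_pos: [0.5602, -0.2423, 0.4119]
tcp_rot: [2.086, 2.349, 0.0]
wrist_force: [0.1, 1.2, 0.1]
width: 0.998
grip_force: 0.0
```

```bash
python3 - <<'E'
from plan import *
z=bot.read_state()['tool_pos'][2]-.155
plan(('over',(.446,.11,z),.116))
E
```

```text
t 17.52 g [ 0.5603 -0.2424  0.2569] phi 0.118 tilt [ 0.001 -0.    -1.   ] F [0.1 1.2 0.1] w 0.998
over turn 0.002 shift 363.3 -72.7 0.0
```

Request:
drive_tool(
  increments=[
    {"delta_pos": [38, -8, 0], "turn": 0, "jaw": 1},
    {"delta_pos": [38, -8, 0], "turn": 0, "jaw": 1},
    {"delta_pos": [38, -8, 0], "turn": 0, "jaw": 1},
    {"delta_pos": [38, -8, 0], "turn": 0, "jaw": 1},
    {"delta_pos": [38, -8, 0], "turn": 0, "jaw": 1},
    {"delta_pos": [38, -8, 0], "turn": 0, "jaw": 1},
    {"delta_pos": [38, -8, 0], "turn": 0, "jaw": 1},
    {"delta_pos": [38, -8, 0], "turn": 0, "jaw": 1},
  ],
)

```text
time: 18.18
tool_pos: [0.4604, 0.0537, 0.4119]
tcp_rot: [2.093, 2.342, 0.001]
wrist_force: [0.0, 0.7, 0.4]
width: 0.999
grip_force: 0.0
```

Request:
drive_tool(
  increments=[
    {"delta_pos": [38, -8, 0], "turn": 0, "jaw": 1},
    {"delta_pos": [20, 0, 0], "turn": 0, "jaw": 1},
    {"delta_pos": [0, 0, 0], "turn": 0, "jaw": 1},
    {"delta_pos": [0, 0, 0], "turn": 0, "jaw": 1},
  ],
)

```text
time: 18.52
tool_pos: [0.4465, 0.1098, 0.4118]
tcp_rot: [2.087, 2.347, 0.001]
wrist_force: [-0.1, -0.3, -0.7]
width: 1.001
grip_force: 0.0
```

```bash
python3 w.py w6; python3 - <<'E'
from h import *
w=cv2.imread('pics/w6.png');c=bot.read_camera('side');np.save('side1.npy',c,allow_pickle=True)
im=c['pixels'][215:355,165:325,::-1]
o=np.zeros((600,800,3),np.uint8);a=cv2.resize(w,(533,400));o[:400,:533]=a
o[330:600,500:800]=cv2.resize(im,(300,270),interpolation=cv2.INTER_CUBIC);cv2.imwrite('pics/m6.png',o)
E
```

```text
t 18.57 g [0.4469 0.1089 0.2566] phi 0.116 tilt [ 0.001 -0.001 -1.   ] F [ 0.1  0.1 -0.2] w 1.001
65.70646984690485 251.97095262866813 194.11049830328787 [[-0.0, -0.951, -0.308, 0.079], [1.0, 0.0, -0.002, -0.0], [0.002, -0.308, 0.951, 0.03], [0.0, 0.0, 0.0, 1.0]]
```

View pics/m6.png

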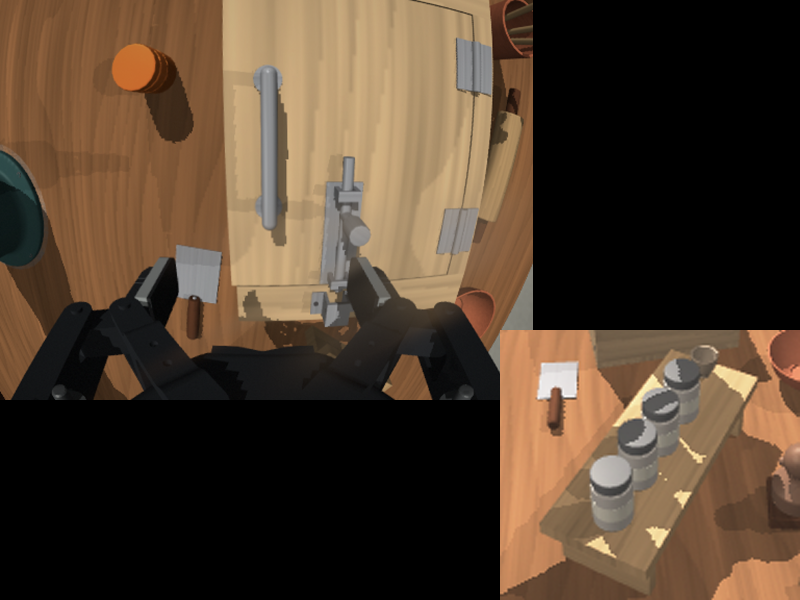

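The row of four jars stands straight and evenly spaced, with the thumb pot untouched. In the wrist part (533-wide), the handle bar runs from (267,70) to (269,222), the knob top is at (359,235) and the keeper at about (330,305).

```bash
python3 - <<'E'
from plan import *
V=np.load('w6.npy',allow_pickle=True).item();k=512/533;s=V['s']
W=np.load('w1.npy',allow_pickle=True).item();q=1/1.5625
a,b=[np.array([(267,72),(269,224)][i])*k for i in (0,1)]
A,B=plane(V,*a,.164,s),plane(V,*b,.164,s);m=(A+B)/2
print('ends',A,B,np.linalg.norm(A-B),'mid',m,'yaw',np.arctan2(-(A-B)[0],(A-B)[1]))
for (p,r) in (((155,250),a),((186,425),b)): print('tri end',tri(ray(W,p[0]*q,p[1]*q,W['s']),ray(V,*r,s))[0])
kn=np.array((359,235))*k;print('knob',plane(V,*kn,.176,s),'tri',tri(ray(W,288*q,443*q,W['s']),ray(V,*kn,s)))
y=.116;x_=np.array([np.cos(y),np.sin(y),0]);y_=np.array([-np.sin(y),np.cos(y),0])
O=m+.098*x_;d=plane(V,*kn,.176,s)-O;print('chest O',O,'knob chest',d@x_,d@y_)
plan(('over',(m[0],m[1],.2566),.116),('down',(m[0],m[1],.160),.116))
E
```

```text
ends [0.43736456 0.21152292 0.164     ] [0.4521919 0.1009057 0.164    ] 0.1116065408744316 mid [0.44477823 0.15621431 0.164     ] yaw 0.1332475834141395
tri end [0.43737654 0.21192042 0.16022967]
tri end [0.45216201 0.10072655 0.16312618]
knob [0.52004869 0.1041607  0.176     ] tri (array([0.52174789, 0.10295877, 0.16945661]), [np.float64(0.0015175184023977829), np.float64(0.0015175184023977686)])
chest O [0.54211962 0.16755683 0.164     ] knob chest -0.0292600804273841 -0.060415594234309235
t 18.62 g [0.447  0.1084 0.2565] phi 0.115 tilt [ 0.001 -0.001 -1.   ] F [-0.6  0.1  0.6] w 0.999
over turn -0.001 shift 47.7 3.3 -0.1
down turn 0.0 shift 0.0 0.0 96.6
```

Request:
drive_tool(
  increments=[
    {"delta_pos": [24, 2, 0], "turn": 0, "jaw": 0.2},
    {"delta_pos": [24, 1.5, 0], "turn": 0, "jaw": 0},
    {"delta_pos": [0, 0, 20], "turn": 0, "jaw": 0},
    {"delta_pos": [0, 0, 25], "turn": 0, "jaw": 0},
    {"delta_pos": [0, 0, 25], "turn": 0, "jaw": 0},
    {"delta_pos": [0, 0, 15], "turn": 0, "jaw": 0},
    {"delta_pos": [0, 0, 10], "turn": 0, "jaw": 0},
    {"delta_pos": [0, 0, 0], "turn": 0, "jaw": 0},
  ],
  grip_force=25,
)

```text
time: 19.28
tool_pos: [0.4441, 0.1556, 0.3137]
tcp_rot: [-2.09, -2.342, 0.007]
wrist_force: [-0.2, 0.3, -0.2]
width: 0.501
grip_force: 0.0
```

Request:
drive_tool(
  increments=[
    {"delta_pos": [0, 0, 0], "turn": 0, "jaw": -0.5},
    {"delta_pos": [0, 0, 0], "turn": 0, "jaw": -0.8},
    {"delta_pos": [0, 0, 0], "turn": 0, "jaw": -1},
    {"delta_pos": [0, 0, 0], "turn": 0, "jaw": -1},
    {"delta_pos": [0, 0, 0], "turn": 0, "jaw": -1},
    {"delta_pos": [0, 0, 0], "turn": 0, "jaw": -1},
  ],
)

```text
time: 19.78
tool_pos: [0.4454, 0.157, 0.3177]
tcp_rot: [2.087, 2.345, 0.003]
wrist_force: [0.1, -2.8, 6.7]
width: 0.126
grip_force: 24.8
```

Request:
drive_tool(
  increments=[
    {"delta_pos": [0, 0, -1.5], "turn": 0, "jaw": -1},
    {"delta_pos": [0, 0, -1.5], "turn": 0, "jaw": -1},
    {"delta_pos": [0, 0, 0], "turn": 0, "jaw": -1},
  ],
)

```text
time: 20.03
tool_pos: [0.4455, 0.157, 0.3191]
tcp_rot: [2.087, 2.345, 0.004]
wrist_force: [6.0, -1.0, -6.4]
width: 0.127
grip_force: 24.4
```

Request:
drive_tool(
  increments=[
    {"delta_pos": [0, 0, -1.5], "turn": 0, "jaw": -1},
    {"delta_pos": [0, 0, -1], "turn": 0, "jaw": -1},
    {"delta_pos": [0, 0, 0], "turn": 0, "jaw": -1},
  ],
)

```text
time: 20.28
tool_pos: [0.4458, 0.157, 0.3216]
tcp_rot: [2.086, 2.344, 0.005]
wrist_force: [8.2, -0.3, -6.9]
width: 0.132
grip_force: 24.4
```

Request:
drive_tool(
  increments=[
    {"delta_pos": [0, 0, -1], "turn": 0, "jaw": -1},
    {"delta_pos": [0, 0, -1], "turn": 0, "jaw": -1},
    {"delta_pos": [0, 0, 0], "turn": 0, "jaw": -1},
  ],
)

```text
time: 20.53
tool_pos: [0.4461, 0.157, 0.3236]
tcp_rot: [2.086, 2.344, 0.006]
wrist_force: [10.1, -1.7, -7.2]
width: 0.132
grip_force: 24.4
```

Request:
drive_tool(
  increments=[
    {"delta_pos": [0, 0.7, -1], "turn": 0, "jaw": -1},
    {"delta_pos": [0, 0.7, -1], "turn": 0, "jaw": -1},
    {"delta_pos": [0, 0, 0], "turn": 0, "jaw": -1},
  ],
)

```text
time: 20.78
tool_pos: [0.4468, 0.1571, 0.3251]
tcp_rot: [2.087, 2.345, 0.003]
wrist_force: [6.8, -1.7, -8.3]
width: 0.128
grip_force: 24.4
```

Request:
drive_tool(
  increments=[
    {"delta_pos": [0, 0.3, -1], "turn": 0, "jaw": -1},
    {"delta_pos": [0, 0.3, -1], "turn": 0, "jaw": -1},
    {"delta_pos": [0, 0, 0], "turn": 0, "jaw": -1},
  ],
)

```text
time: 21.03
tool_pos: [0.4473, 0.1572, 0.3269]
tcp_rot: [2.088, 2.345, 0.002]
wrist_force: [6.5, -0.7, -6.7]
width: 0.124
grip_force: 24.4
```

Request:
drive_tool(
  increments=[
    {"delta_pos": [0, 0.4, -2], "turn": 0, "jaw": -1},
    {"delta_pos": [0, 0.4, -2], "turn": 0, "jaw": -1},
    {"delta_pos": [0, 0, 0], "turn": 0, "jaw": -1},
  ],
)

```text
time: 21.28
tool_pos: [0.4482, 0.1573, 0.3311]
tcp_rot: [2.087, 2.345, 0.003]
wrist_force: [7.6, -1.1, -7.6]
width: 0.128
grip_force: 24.5
```

Request:
drive_tool(
  increments=[
    {"delta_pos": [0, 1.6, -5.5], "turn": 0, "jaw": -1},
    {"delta_pos": [0, 1.7, -5.5], "turn": 0, "jaw": -1},
    {"delta_pos": [0, 1.7, -5.6], "turn": 0, "jaw": -1},
    {"delta_pos": [0, 0, 0], "turn": 0, "jaw": -1},
  ],
)

```text
time: 21.62
tool_pos: [0.4532, 0.1579, 0.3482]
tcp_rot: [2.088, 2.346, 0.002]
wrist_force: [6.4, -0.3, -8.7]
width: 0.127
grip_force: 24.5
```

```bash
python3 - <<'E'
from plan import *
c=bot.read_camera('side');b=np.load('side1.npy',allow_pickle=True).item()
np.save('side2.npy',c,allow_pickle=True)
im=c['pixels'][110:250,180:340,::-1]
cv2.imwrite('pics/s2.png',cv2.resize(im,None,fx=4,fy=4,interpolation=cv2.INTER_CUBIC));plan()
E
```

```text
t 21.67 g [0.4534 0.1579 0.1927] phi 0.116 tilt [ 0.002 -0.    -1.   ] F [ 7.1  0.4 -9. ] w 0.131
```

View pics/s2.png

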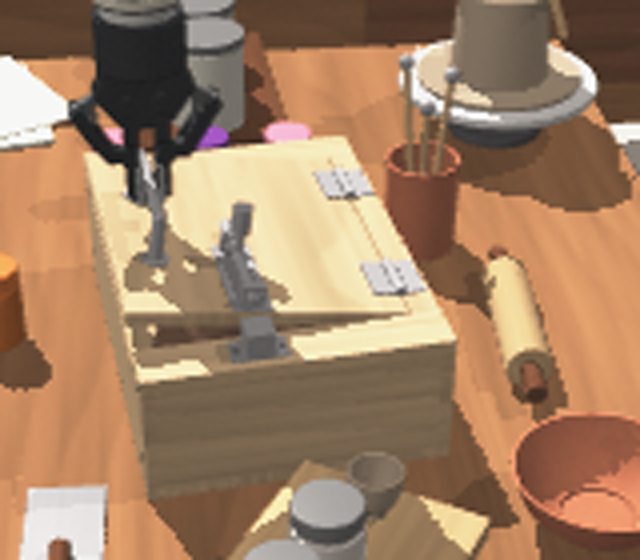

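The lid has clearly risen: its edge stands above the side strip at (130,315) to (410,310), and the handle is in the fingers at (150,190). The bolt proved free, so I leave it alone and carry on along the arc.

Request:
drive_tool(
  increments=[
    {"delta_pos": [0, 3.8, -9.5], "turn": 0, "jaw": -1},
    {"delta_pos": [0, 3.9, -9.6], "turn": 0, "jaw": -1},
    {"delta_pos": [0, 4.7, -9.2], "turn": 0, "jaw": -1},
    {"delta_pos": [0, 4.9, -9.1], "turn": 0, "jaw": -1},
    {"delta_pos": [0, 5.6, -8.7], "turn": 0, "jaw": -1},
    {"delta_pos": [0, 5.9, -8.5], "turn": 0, "jaw": -1},
    {"delta_pos": [0, 0, 0], "turn": 0, "jaw": -1},
  ],
)

```text
time: 22.25
tool_pos: [0.4819, 0.1614, 0.4044]
tcp_rot: [2.089, 2.346, 0.001]
wrist_force: [0.2, -0.3, -6.1]
width: 0.125
grip_force: 24.7
```

Request:
drive_tool(
  increments=[
    {"delta_pos": [0, 6.4, -8.1], "turn": 0, "jaw": -1},
    {"delta_pos": [0, 6.6, -7.9], "turn": 0, "jaw": -1},
    {"delta_pos": [0, 7.2, -7.4], "turn": 0, "jaw": -1},
    {"delta_pos": [0, 7.5, -7.2], "turn": 0, "jaw": -1},
    {"delta_pos": [0, 0, 0], "turn": 0, "jaw": -1},
  ],
)

```text
time: 22.67
tool_pos: [0.5097, 0.1648, 0.4365]
tcp_rot: [2.089, 2.346, 0.003]
wrist_force: [-6.7, 1.5, 0.6]
width: 0.131
grip_force: 25.3
```

Request:
drive_tool(
  increments=[
    {"delta_pos": [0, 5.4, -4.7], "turn": 0, "jaw": -1},
    {"delta_pos": [0, 5.5, -4.6], "turn": 0, "jaw": -1},
    {"delta_pos": [0, 4.9, -3.7], "turn": 0, "jaw": -1},
    {"delta_pos": [0, 5, -3.6], "turn": 0, "jaw": -1},
    {"delta_pos": [0, 0, 0], "turn": 0, "jaw": -1},
    {"delta_pos": [0, 0, 0], "turn": 0, "jaw": -1},
    {"delta_pos": [0, 0, 0], "turn": 0, "jaw": -1},
  ],
)

```text
time: 23.25
tool_pos: [0.5287, 0.1672, 0.4524]
tcp_rot: [-2.088, -2.346, -0.0]
wrist_force: [-7.9, 0.7, 3.8]
width: 0.127
grip_force: 25.3
```

```bash
python3 - <<'E'
from plan import *
plan();c=bot.read_camera('side')
im=c['pixels'][50:350,130:345,::-1]
cv2.imwrite('pics/s3.png',cv2.resize(im,None,fx=2,fy=2,interpolation=cv2.INTER_CUBIC))
E
```

```text
t 23.25 g [0.5286 0.1674 0.2974] phi 0.116 tilt [-0.001  0.001 -1.   ] F [-7.9  0.7  3.8] w 0.127
```

View pics/s3.png

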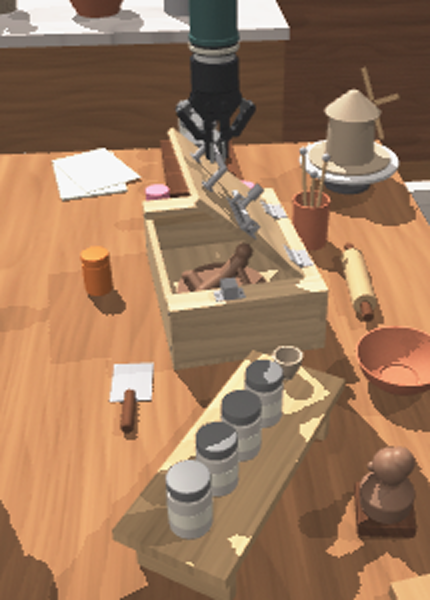

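The lid is about half-way up (about 0.8 rad from the handle's height) and held in the fingers. The row of four jars is intact and the bystanders are in place.

```bash
python3 -c "
from workcell import bot
s=bot.read_state();print(s['joint_vel'].round(3),s['grip_force']);print(bot.finish_job())"
```

```text
[-0.001 -0.001  0.001  0.002 -0.001  0.002] 25.298210978507996
the job is handed in; nothing more can be done
None
```

The job is handed in: both jars stand in line on the shelf, the lid came up freely when tried so I never touched the bolt, and the gripper is holding it at about 0.8 rad (46 degrees); the hand-in returned no verdict.

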